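# Set up the filing post in its clamp

## Task

The round filing post is lying on the bench. Tip it up onto its steel foot, pale wooden head uppermost, with the foot staying down at the bench (do not hoist the post into the air), and bring it in at the open side of the post holder until it stands upright on the bench, all the way back in the V against both its sides. Then swing the red clamp lever fully over so that the rubber nose locks the post there, let go, and leave the other tools and instruments where they are.

Things in the scene. Friction and masses are not known exactly. Their poses are not given: they have to be found in the camera images.
- post: the filing post: plain round rod 36 mm in diameter, 180 mm long, about 0.45 kg (+-35 %), balanced at mid-length; steel shoe (first 45 mm), dark brown shaft, brass band 143 to 151 mm from the foot, pale wooden head. Origin: centre of the flat foot; own z runs from foot to head. It starts lying, head to the robot's left (+y, up to 0.5 rad off); it can roll. It stands by itself on its foot
- post_head (a point): centre of the post's flat head end, 180 mm from the foot along the post's z
- holder: the post holder, bolted to the bench. Origin: on the bench, on the axis of a post home in the V. Its +y points from the clamp to the V-block, -x out of the open side where a post enters, z up. V-block at +y, 90 mm high, 72 mm wide: mouth of the 90 degree V at y = 3.5 mm, apex 25.5 mm, back 84 mm. Clamp from y = -70 to -175 mm, |x| < 36 mm, 58 mm high without its lever
- holder_seat (a point): where the centre of the post's foot is when it is home in the V (same point as the holder's origin). The seat and the open side are bare bench, the post slides on it; the 8 mm bed rail that closes the far side lies at x = 28 to 62 mm in the holder's frame
- holder_entry (a point): point on the bench before the open side, at x = -90, y = -22 mm in the holder's frame: from here along the holder's +x runs the middle of the way in, 49 to 57 mm wide between the V-block and the nose
- lever (a joint): clamp lever, rad: 0 = fully back (leaning 35 degrees to the holder's -y, nose withdrawn), 1.05 = fully over (leaning 25 degrees to +y). Starts at 0 to 0.2 (nose up to 7.6 mm forward). Swings about the holder's x, stiff: 3 N along its arc at the tip moves it, rising to 5 N near the end, where it presses the sprung nose on the post with about 5 N; it stays where it is left
- lever_pivot (a point): the lever's pivot: 95 mm to -y of the holder's origin, 50 mm above the bench
- lever_tip (a point): upper end of the lever's round red grip (17 mm in diameter, the upper half of the lever), 96.5 mm from the pivot: 129 mm above the bench when fully back, 137 mm when fully over, then 54 mm from the seated post's axis
- nose: the clamp's black rubber nose, 17 mm in diameter, 45 mm above the bench, sprung, origin at the centre of its front face, 53 mm from the seat with the lever at 0; it moves along the holder's +y, 38 mm per rad of the lever, and meets a seated post at about 0.93 rad
- forceps: bystander: ring-handled forceps lying flat, 130 mm, 6 mm thick
- clamp_blank: bystander: ring-handled clamp blank lying flat, 115 mm, 6 mm thick
- scissors: bystander: scissors lying flat, 125 mm, 6 mm thick
- file: bystander: flat file with wooden handle, 315 mm, lying flat
- hammer: bystander: hammer lying flat; origin in the handle
- oil_can: bystander: round green oil can, 56 mm in diameter, 130 mm high, standing
- bench_block: bystander: dark wooden block 70 x 50 x 45 mm
There are look-alikes about, which are no part of the job. What is shaped like the post but turquoise is not meant.

How it is judged:
By the outcome, as a careful person would: the job done as asked, in the order asked, and still so for the second after the job is handed in, with the robot touching nothing.
It also fails if it takes over 61 s, if anything falls off the work surface, if the arm or the gripper's body presses on something with over 40 N, if the wrist force passes 120 N, or if a joint passes its speed limit or range.

## Robot

A 6-joint arm with a two-finger parallel gripper is mounted at the origin on the work surface. World frame = base frame: x ahead of the robot, y to its left, z up, the work surface at z = 0. Lengths are in m, angles in rad, forces in N, time in s.
With the tool pointing down it reaches from about 0.3 to 1 m from the base axis. Payload 5.1 kg.
Tool frame: the origin (TCP) lies midway between the tips of the shut fingers; the grasp point (between the pads) lies 19 mm behind it (tcp_to_grasp is the distance from the TCP to the grasp point, in m); z points along the fingers, y is the line along which they close (so a half turn about z gives the same grasp; the last joint's range is limited). The gripper opens to 95 mm and grips with 3 to 60 N. Pads are 20 mm wide; open, the fingers measure 119 mm over their backs; the gripper's body (75 mm by 180 mm) begins 59 mm behind the grasp point.
Start: joints at [1.215, 0.124, 1.65, -0, 1.367, -0.083], TCP at [0.175, 0.626, 0.215] pointing down, gripper open.
Joint ranges: [-2.61, 2.61], [-1.02, 2.33], [0.03, 2.71], [-1.35, 4.49], [0.32, 2.68], [-2.91, 2.91]. Speed limits (rad/s): [2.57, 2.57, 3.14, 3.14, 3.14, 3.14].

## Interface

Orientations are given as [roll, pitch, yaw] about the fixed x, y, z axes, in that order (R = Rz(yaw) Ry(pitch) Rx(roll)).
In Python, from bench import * gives the robot as it stands. Calls block until the motion is done:
- move_to(position, orientation): joint-space move of the TCP to a pose.
- move_linear(position, max_speed=0.15, orientation=None, stop_force=None): straight line of the TCP; orientation=None keeps the orientation; max_speed is the mean speed in m/s. With stop_force (N) it stops when the force on the tool has changed by that much, and returns True; else False.
- move_j(angles): joint-space move.
- command_gripper(opening, strength=None): finger opening in m; strength is the grip in N (None keeps the last); returns when the fingers have stopped.
- sleep(seconds).
- inverse_kinematics(position, orientation): joint angles nearest the present ones, or None.
- get_obs(): the state.
- capture(name): name is "side" or "top"; returns a dict with "image" (400x640x3 uint8, red, green, blue), "intrinsics" (3x3 intrinsics, pixels), "D" ([k1, k2, p1, p2, k3] as OpenCV has them; the pictures are not rectified), "extrinsics" (4x4, takes a point from world to camera coordinates). Camera axes: x right, y down, z forward; pixel columns grow to the right and rows downward; lengths in m; the calibration is good to about 2 mm. A picture is of the moment at which its call begins. There is no depth.
A pose or a line that the arm cannot do raises Unreachable and nothing moves.
- finish_job(): hands the job in; it is judged then, once.
The state is a dict: "clock": time; "joint_positions": joint angles; "dq": joint speeds; "joint_torque": joint torques, N m; "ee_pos": TCP position; "tcp_rot": TCP orientation; "contact_force": force on the tool from outside, world axes, zero at the start; "torque": the same for the moment, N m; "grip_width": finger opening in m; "grasp_force": force on a finger pad.
Only numpy, scipy, OpenCV 4.12 (cv2) and the standard library are available. Lean on these libraries where they do the work, as an engineer would, in place of code of your own. Each camera call takes 0.05 s, during which the arm holds its last target. There are 200 camera calls.

## Working session

There is one attempt and no reset: what is moved stays moved. The work goes in short steps, each a Python script; the robot and the scene stay as the last script left them, time stands still between calls to the robot, and variables do not carry over. Pictures are saved under pics/ and viewed, at most 10 in all, crops included, and the job is handed in when it is done.

```bash
mkdir -p pics; ls; cat > h.py <<'E'
import numpy as np, cv2
from bench import *
def snap(n,f):
    c=capture(n); cv2.imwrite(f'pics/{f}.png',c['image'][:,:,::-1]); np.savez(f'pics/{n}.npz',K=c['intrinsics'],D=c['D'],E=c['extrinsics']); return c
def ray(n,px):
    d=np.load(f'pics/{n}.npz'); u=cv2.undistortPoints(np.array([[px]],float),d['K'],np.array(d['D'],float))[0,0]
    R=d['E'][:3,:3]; t=d['E'][:3,3]; return -R.T@t, R.T@np.array([u[0],u[1],1])
def pt(n,px,z):
    o,v=ray(n,px); return o+v*(z-o[2])/v[2]
def proj(n,P):
    d=np.load(f'pics/{n}.npz'); return cv2.projectPoints(np.atleast_2d(np.array(P,float)),cv2.Rodrigues(d['E'][:3,:3])[0],d['E'][:3,3],d['K'],np.array(d['D'],float))[0][:,0]
E
python3 - <<'E'
from h import *
for n in('top','side'):
    c=snap(n,n+'0'); print(n,ray(n,(320,200)),c['intrinsics'][0,0])
print(get_obs())
E
```

```text
pics
top (array([0.39519501, 0.06272852, 1.10391641]), array([ 0.07988352, -0.00473599, -0.99685087])) 424.8230227206324
side (array([ 0.30483368, -0.76725781,  0.84185504]), array([ 0.18056529,  0.7296336 , -0.65980543])) 387.504492678068
{'clock': 0.1, 'joint_positions': array([ 1.21541472e+00,  1.24431317e-01,  1.65152003e+00, -4.32113831e-05,
        1.36749921e+00, -8.26033316e-02]), 'dq': array([ 1.09193413e-03, -1.39157658e-03, -1.23663502e-03,  5.18321959e-05,
       -4.69505719e-04, -1.26952861e-04]), 'joint_torque': array([ 7.78388494e-04, -4.18880081e+01, -3.61095893e+01,  7.76773668e-02,
        4.62266884e-02, -6.56003976e-05]), 'ee_pos': array([0.17495638, 0.62541402, 0.21352581]), 'tcp_rot': array([-3.13973759e+00, -1.11133916e-04,  2.86882304e+00]), 'contact_force': array([ 0.01090912,  0.10078117, -1.11474508]), 'torque': array([3.33061198e-02, 7.21651658e-05, 1.55343437e-02]), 'grasp_force': 0.0, 'grip_width': 0.0950215406549696}
```

View pics/top0.png

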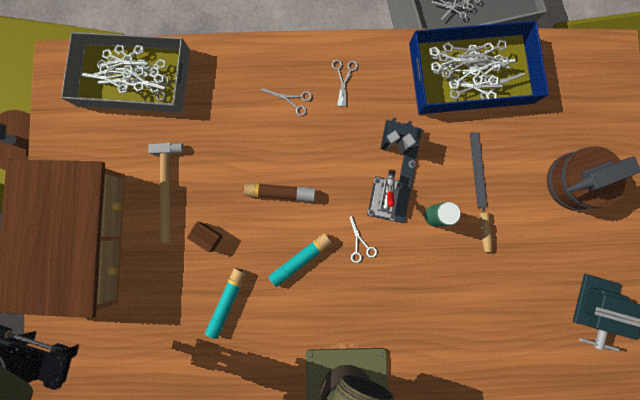

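View pics/side0.png

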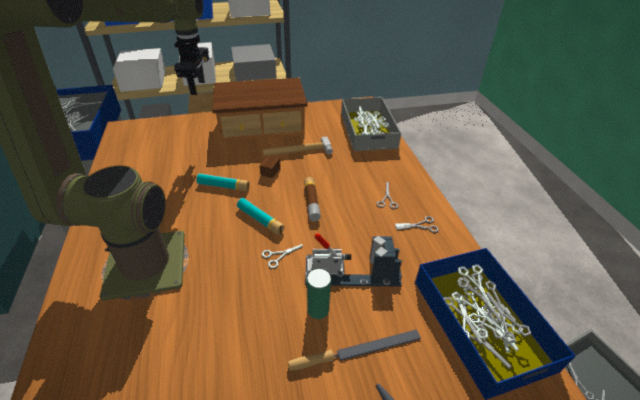

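```bash
python3 - <<'E'
import cv2
a=cv2.imread('pics/top0.png')[110:230,230:440]
cv2.imwrite('pics/c1.png',cv2.resize(a,None,fx=3.8,fy=3.8,interpolation=cv2.INTER_CUBIC))
b=cv2.imread('pics/side0.png')[165:325,290:420]
cv2.imwrite('pics/c2.png',cv2.resize(b,None,fx=3.7,fy=3.7,interpolation=cv2.INTER_CUBIC))
E
```

```text
(no output)
```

View pics/c1.png

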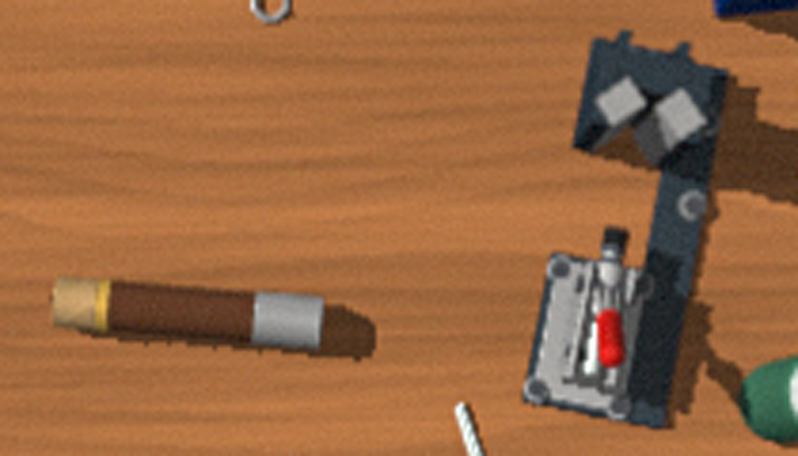

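View pics/c2.png

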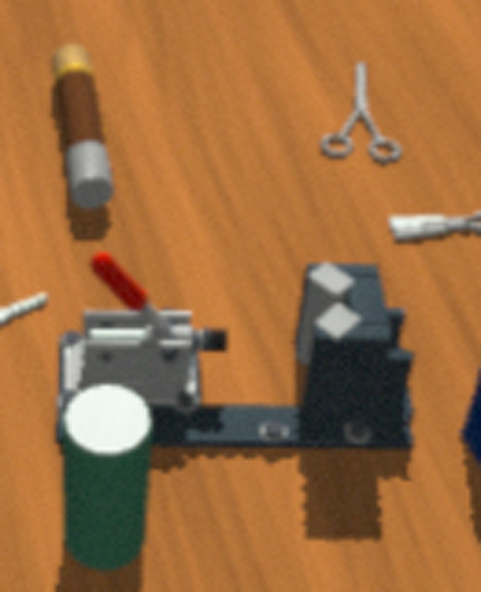

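```bash
cat > fit.py <<'E'
from h import *
from scipy.optimize import least_squares
T=lambda u,v:(u/3.8+229.6,v/3.8+109.6)
S=lambda u,v:(u/3.7+289.6,v/3.7+164.6)
def tip(q): a=q-np.radians(35); return (0,-95+96.5*np.sin(a),50+96.5*np.cos(a))
obs=[('top',(-36,84,90),T(595,40)),('top',(36,84,90),T(725,72)),('top','tip',T(613,362)),('top',(62,-175,8),T(665,427)),('top',(-36,3.5,90),T(577,146)),
('side',(-36,84,90),S(379,265)),('side',(36,3.5,90),S(303,345)),('side','tip',S(99,258)),('side',(-36,3.5,90),S(309,266))]
def W(p,P):
    c,s=np.cos(p[2]),np.sin(p[2]); P=np.array(P)/1000; return np.array([p[0]+c*P[0]-s*P[1],p[1]+s*P[0]+c*P[1],P[2]])
def r(p): return np.concatenate([proj(n,W(p,tip(p[3]) if isinstance(P,str) else P))[0]-o for n,P,o in obs])
f=least_squares(r,[.45,-.1,-1.5,.1],loss='soft_l1')
print(f.x); print(r(f.x).reshape(-1,2).round(1))
# post: centreline at z=.018
for n,a,b in(('top',T(53,303),T(323,322)),('side',S(74,55),S(90,192))): 
    print(n,pt(n,a,.018),pt(n,b,.018),np.linalg.norm(pt(n,a,.018)-pt(n,b,.018)))
for n,M,k,o,sz in(('top',T,3.8,'c1',0),('side',S,3.7,'c2',0)):
    im=cv2.imread(f'pics/{o}.png'); m=np.array(M(0,0))
    Ps=[W(f.x,P) for P in[(-36,84,90),(36,84,90),(36,3.5,90),(0,25.5,90),(-36,3.5,90),(0,0,0),(62,-175,8),(28,-175,8),(62,84,8),(0,-53+38*f.x[3],45),(-90,-22,0),tip(f.x[3]),(0,-95,50)]]
    for u in (proj(n,Ps)-m)*k: cv2.circle(im,tuple(int(x) for x in u),3,(0,255,255),-1)
    cv2.imwrite(f'pics/o_{n}.png',im)
a=cv2.imread('pics/o_top.png'); b=cv2.resize(cv2.imread('pics/o_side.png'),None,fx=.76,fy=.76)[150:]
c=np.zeros((456,290+366,3),np.uint8); c[:,:290]=a[:,508:]; c[:b.shape[0],290:290+b.shape[1]]=b; cv2.imwrite('pics/o.png',c)
E
python3 fit.py
```

```text
[ 0.58851071 -0.1355551  -1.78328568  0.2050712 ]
[[ 4.2 -4. ]
 [-1.  -6.9]
 [ 1.9 -0.2]
 [ 0.1  6.7]
 [ 3.2 -0. ]
 [ 4.3 -0.4]
 [-2.3 -1.5]
 [-1.  -1.9]
 [-6.8 -0.9]]
top [0.51386033 0.25396116 0.018     ] [0.49708464 0.07112339 0.018     ] 0.1836057538692893
side [0.51916398 0.25495781 0.018     ] [0.49486253 0.07267091 0.018     ] 0.18389963691627023
```

View pics/o.png

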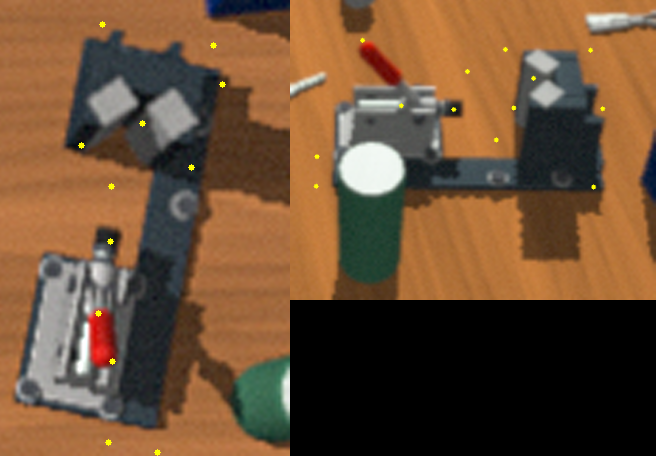

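```bash
python3 - <<'E'
import cv2,numpy as np
def crop(n,x,y,w,h,k):
    a=cv2.imread(f'pics/{n}0.png')[y:y+h,x:x+w].astype(float)/255
    a=(np.clip(a*1.1,0,1)**.45*255).astype(np.uint8)
    a=cv2.resize(a,None,fx=k,fy=k,interpolation=cv2.INTER_LANCZOS4)
    for i in range(x,x+w):
        if i%10==0: cv2.line(a,(int((i-x+.5)*k),0),(int((i-x+.5)*k),6),(0,255,255),1); cv2.putText(a,str(i),(int((i-x+.5)*k)-10,18),0,.33,(0,255,255))
    for i in range(y,y+h):
        if i%10==0: cv2.line(a,(0,int((i-y+.5)*k)),(6,int((i-y+.5)*k)),(0,255,255),1); cv2.putText(a,str(i),(8,int((i-y+.5)*k)+4),0,.33,(0,255,255))
    return a
a=crop('top',362,115,66,112,5); b=crop('side',300,228,106,66,4.4)
c=np.zeros((560,800,3),np.uint8); c[:,:330]=a; c[:b.shape[0],334:334+b.shape[1]]=b[:,:466]
cv2.imwrite('pics/e.png',c)
E
```

```text
(no output)
```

View pics/e.png

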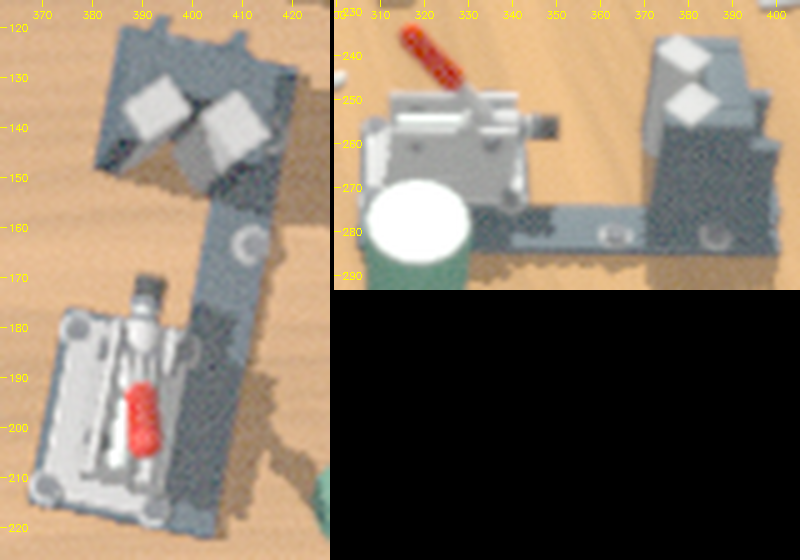

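```bash
cat > fit2.py <<'E'
from h import *
from scipy.optimize import least_squares
def tip(q): a=q-np.radians(35); return (0,-95+96.5*np.sin(a),50+96.5*np.cos(a))
nose=lambda q,z:(0,-53+38*q,z)
obs=[('top',(0,25.5,90),(397.5,136.3)),('side',(0,25.5,90),(382,245.8)),('top','tip',(391.2,204)),('side','tip',(317.5,235)),
('top','n53',(391.5,170.5)),('side','n45',(350.5,257)),('side',(62,84,0),(400,285)),('top',(62,-175,8),(404,222)),('top',(-36,-175,8),(367,216)),('top',(-36,-70,8),(375,176.5)),('top',(36,3.5,0),(415,158))]
def W(p,P):
    c,s=np.cos(p[2]),np.sin(p[2]); P=np.array(P)/1000; return np.array([p[0]+c*P[0]-s*P[1],p[1]+s*P[0]+c*P[1],P[2]])
def R(P,q): return P if not isinstance(P,str) else tip(q) if P=='tip' else nose(q,int(P[1:]))
if __name__=='__main__':
    r=lambda p:np.concatenate([proj(n,W(p,R(P,p[3])))[0]-o for n,P,o in obs])
    f=least_squares(r,[.58,-.12,-1.77,.1],loss='soft_l1')
    print(f.x)
    for (n,P,o),e in zip(obs,r(f.x).reshape(-1,2)): print(n,P,e.round(1))
    for P in[(0,25.5,90)]: print(pt('top',(397.5,136.3),.09),pt('side',(382,245.8),.09),W(f.x,P))
E
python3 fit2.py
```

```text
[ 0.60183657 -0.13604346 -1.7873371   0.06887262]
top (0, 25.5, 90) [3.3 0.3]
side (0, 25.5, 90) [-0.9 -0.7]
top tip [-0.  0.]
side tip [-1.6 -1.8]
top n53 [ 1.1 -1.2]
side n45 [ 0.2 -0.8]
side (62, 84, 0) [1.8 0.7]
top (62, -175, 8) [0.4 1.5]
top (-36, -175, 8) [0.2 0.2]
top (-36, -70, 8) [-0.3  0.1]
top (36, 3.5, 0) [-8.8 -2.9]
[ 0.62769565 -0.13350706  0.09      ] [ 0.62832745 -0.1441711   0.09      ] [ 0.62674105 -0.1415222   0.09      ]
```

```bash
cat > path.py <<'E'
from h import *
from scipy.spatial.transform import Rotation as Ro
OFF=.013
def pose(rod,az,phi,sg,off=OFF):
    a=np.array([np.cos(az),np.sin(az),0]); z=np.array([0,0,1.])
    t=np.sin(phi)*a-np.cos(phi)*z; y=sg*np.cross(z,a); x=np.cross(y,t)
    return np.array(rod)+off*t, Ro.from_matrix(np.c_[x,y,t]).as_euler('xyz')
def rodpt(E,az,phi,s):
    a=np.array([np.cos(az),np.sin(az),0]); z=np.array([0,0,1.])
    return np.array(E)+s*(np.cos(phi)*a+np.sin(phi)*z)+.018*(-np.sin(phi)*a+np.cos(phi)*z)
F=np.array([.4955,.073,0]); AZ=np.radians(84.3); S=.125
E
python3 - <<'E'
from path import *
for sg in(1,-1):
  p,o=pose(rodpt(F,AZ,0,S),AZ,0,sg); q=inverse_kinematics(p,o); print(sg,p,None if q is None else np.round(q,2))
  for az in(84,60,45,30):
    for E in((.4955,.073),(.5,.13),(.5,.2),(.55,.2),(.6,.2)):
      out=[]
      for k in range(0,10):
        f=k/9; A=AZ+(np.radians(az)-AZ)*f; e=F+(np.array([*E,0])-F)*f
        p,o=pose(rodpt(e,A,f*np.pi/2,S),A,f*np.pi/2,sg); out.append(inverse_kinematics(p,o))
      bad=[i for i,q in enumerate(out) if q is None]; print(sg,az,E,'bad',bad, None if bad else np.round(out[-1],2))
E
```

```text
1 [0.50791497 0.19738195 0.005     ] [ 0.27  0.12  2.04 -0.    0.98 -2.77]
1 84 (0.4955, 0.073) bad [1, 2] None
1 84 (0.5, 0.13) bad [1, 2, 3] None
1 84 (0.5, 0.2) bad [1, 2, 3] None
1 84 (0.55, 0.2) bad [1, 2, 3] None
1 84 (0.6, 0.2) bad [1, 2, 3] None
1 60 (0.4955, 0.073) bad [1, 2, 3] None
1 60 (0.5, 0.13) bad [1, 2, 3] None
1 60 (0.5, 0.2) bad [2, 3, 4] None
1 60 (0.55, 0.2) bad [2, 3, 4] None
1 60 (0.6, 0.2) bad [2, 3, 4] None
1 45 (0.4955, 0.073) bad [2, 3, 4] None
1 45 (0.5, 0.13) bad [2, 3, 4] None
1 45 (0.5, 0.2) bad [2, 3, 4] None
1 45 (0.55, 0.2) bad [2, 3, 4] None
1 45 (0.6, 0.2) bad [2, 3, 4] None
1 30 (0.4955, 0.073) bad [2, 3, 4] None
1 30 (0.5, 0.13) bad [2, 3, 4] None
1 30 (0.5, 0.2) bad [2, 3, 4, 5] None
1 30 (0.55, 0.2) bad [2, 3, 4, 5] None
1 30 (0.6, 0.2) bad [2, 3, 4, 5] None
-1 [0.50791497 0.19738195 0.005     ] [ 0.27  0.12  2.04 -0.    0.98  0.37]
-1 84 (0.4955, 0.073) bad [] [-0.55  0.4   2.09  1.21  1.83 -0.97]
-1 84 (0.5, 0.13) bad [] [-0.45  0.37  2.13  1.29  1.77 -0.97]
-1 84 (0.5, 0.2) bad [] [-0.31  0.35  2.17  1.4   1.69 -0.96]
-1 84 (0.55, 0.2) bad [
[... 482 characters left out ...]
04]
-1 45 (0.5, 0.13) bad [] [-0.45  0.05  2.56  1.86  1.4  -1.06]
-1 45 (0.5, 0.2) bad [] [-0.22  0.03  2.59  2.07  1.3  -1.11]
-1 45 (0.55, 0.2) bad [] [-0.19  0.12  2.48  2.1   1.28 -1.11]
-1 45 (0.6, 0.2) bad [] [-0.16  0.21  2.37  2.12  1.25 -1.1 ]
-1 30 (0.4955, 0.073) bad [] [-0.52 -0.07  2.68  2.03  1.31 -1.1 ]
-1 30 (0.5, 0.13) bad [] [-0.3  -0.09  2.69  2.24  1.22 -1.16]
-1 30 (0.5, 0.2) bad [] [-0.01 -0.07  2.68  2.54  1.12 -1.28]
-1 30 (0.55, 0.2) bad [] [-0.01  0.04  2.57  2.54  1.12 -1.28]
-1 30 (0.6, 0.2) bad [] [-0.01  0.14  2.46  2.54  1.11 -1.27]<sys>:0: UserWarning: Gimbal lock detected. Setting third angle to zero since it is not possible to uniquely determine all angles.
```

```bash
python3 - 2>/dev/null <<'E'
from path import *
p,o=pose(rodpt(F,AZ,0,S),AZ,0,-1)
move_to(p+[0,0,.12],o); move_linear(p+[0,0,.003],.12,stop_force=15)
print(get_obs()['ee_pos'],get_obs()['contact_force'])
command_gripper(.02,30)
ob=get_obs(); print(ob['clock'],ob['ee_pos'],ob['grip_width'],ob['grasp_force'],ob['contact_force'])
E1=np.array([.55,.22,0]); A1=np.radians(42)
for k in range(1,4):
    f=k/9; A=AZ+(A1-AZ)*f; e=F+(E1-F)*f
    q,o=pose(rodpt(e,A,f*np.pi/2,S),A,f*np.pi/2,-1); move_linear(q,.08,orientation=o)
ob=get_obs(); print(ob['clock'],ob['ee_pos']-q,ob['grip_width'],ob['grasp_force'],ob['contact_force'])
c=snap('side','s1'); snap('top','t1')
im=np.hstack([cv2.imread('pics/s1.png')[100:340,180:440],cv2.imread('pics/t1.png')[90:330,160:440]])
cv2.imwrite('pics/v1.png',cv2.resize(im,None,fx=1.45,fy=1.45))
E
```

```text
[0.5087073  0.19764504 0.008912  ] [ 0.00361396 -0.58357425  0.6215929 ]
4.1833 [0.50833903 0.19743844 0.00816   ] 0.03540741607174035 29.999943673610687 [ 2.29846534 -0.28232979 -1.5767445 ]
5.6 [-0.00029299  0.00012623 -0.00022247] 0.03524023673606532 30.00047206878662 [ 0.43276086  1.40006782 -1.79343452]
```

View pics/v1.png

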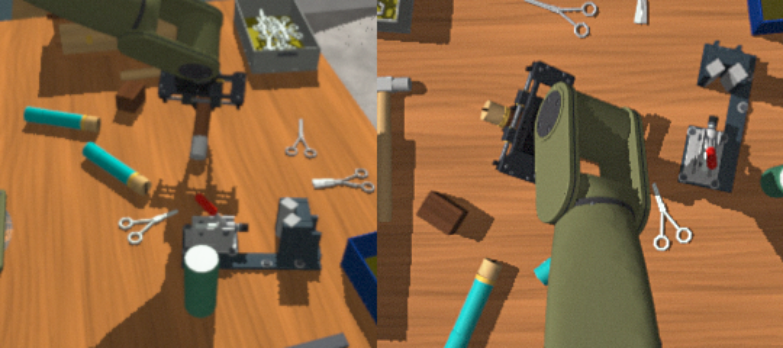

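```bash
python3 - 2>/dev/null <<'E'
from path import *
E1=np.array([.55,.22,0]); A1=np.radians(42)
for k in range(4,10):
    f=k/9; A=AZ+(A1-AZ)*f; e=F+(E1-F)*f
    q,o=pose(rodpt(e,A,f*np.pi/2,S),A,f*np.pi/2,-1,.010); move_linear(q,.08,orientation=o)
    ob=get_obs(); print(ob['clock'],ob['ee_pos']-q,ob['grip_width'],ob['contact_force'],ob['torque'])
print(q)
snap('side','s2'); snap('top','t2')
im=np.hstack([cv2.imread('pics/s2.png')[80:300,180:440],cv2.imread('pics/t2.png')[90:310,160:440]])
cv2.imwrite('pics/v2.png',cv2.resize(im,None,fx=1.45,fy=1.45))
E
```

```text
6.1167 [-0.00080984 -0.00016481 -0.00100429] 0.035248499000835584 [-0.70528825 -0.75663807 -3.07433419] [-0.86039037  0.53569287 -0.02113956]
6.475 [-0.0004808   0.00010438 -0.00061001] 0.035244038926323946 [-0.18619572 -0.26564951 -2.80897358] [-0.87626507  0.73038096  0.03691397]
6.8417 [0.00058024 0.00026072 0.00052455] 0.03558317330937461 [ 0.58685588  0.95024701 -1.28594355] [-0.56782323  0.47279062  0.00815806]
7.2167 [0.00067278 0.00044725 0.00068313] 0.03563592015040896 [ 0.75818052  0.9608964  -0.87062438] [-0.36725485  0.46069928  0.04629198]
7.6 [0.00079677 0.00052843 0.00074775] 0.03551300036900781 [-0.26325837 -0.38143085  0.59754646] [-0.33896534  0.39292887  0.04229229]
7.975 [0.00131917 0.00035332 0.00087308] 0.03559144636888509 [ 1.85739766 -1.13746927  1.29568625] [-0.34399143  0.21223538 -0.30369503]
[0.54405484 0.21464696 0.125     ]
```

View pics/v2.png

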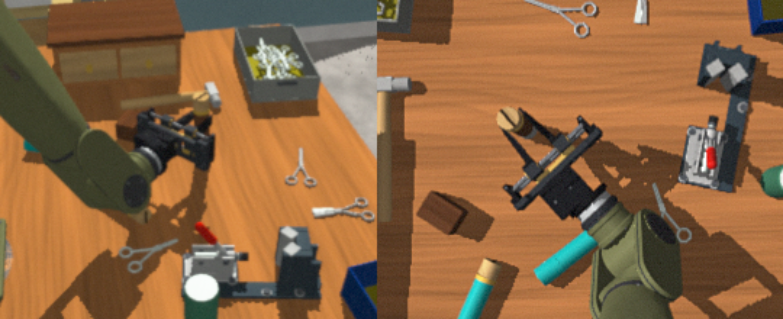

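```bash
python3 - 2>/dev/null <<'E'
from path import *
A1=np.radians(42); t=np.array([np.cos(A1),np.sin(A1),0])
command_gripper(.08); p=get_obs()['ee_pos']
move_linear(p-.11*t,.15); move_linear(p-.14*t+[0,0,.12],.25)
C=p-.010*t; C[2]=0; print(C)
q,o=pose(C,1.354,0,-1,0)
move_to(q+[0,-.10,.30],o)
snap('side','s3'); snap('top','t3'); print(get_obs()['clock'])
im=np.hstack([cv2.imread('pics/s3.png')[80:300,180:440],cv2.imread('pics/t3.png')[90:310,160:440]])
cv2.imwrite('pics/v3.png',cv2.resize(im,None,fx=1.45,fy=1.45))
# predicted pixels of head centre
print('head pred',proj('top',C+[0,0,.18]),proj('side',C+[0,0,.18]),proj('side',C))
E
python3 -W ignore - <<'E'
from path import *
ob=get_obs(); print(ob)
snap('side','s3'); snap('top','t3')
im=np.hstack([cv2.imread('pics/s3.png')[80:300,180:440],cv2.imread('pics/t3.png')[90:310,160:440]])
cv2.imwrite('pics/v3.png',cv2.resize(im,None,fx=1.45,fy=1.45))
p=ob['ee_pos']
A1=np.radians(42); t=np.array([np.cos(A1),np.sin(A1),0])
for d in(.05,.08,.11):
    print(d,inverse_kinematics(p-d*t,ob['tcp_rot']),inverse_kinematics(p-d*t+[0,0,.02],ob['tcp_rot']))
E
```

```text
{'clock': 9.8583, 'joint_positions': array([-0.43347421, -0.06534078,  2.67362495,  1.92424676,  1.36944456,
       -1.07397847]), 'dq': array([ 0.01821548,  0.00794939, -0.00800815, -0.00106857,  0.00066998,
       -0.00010993]), 'joint_torque': array([ -0.34225761, -15.03326476, -17.59692013,   1.41644977,
         2.68841162,   0.03707954]), 'ee_pos': array([0.46263286, 0.14087948, 0.12517737]), 'tcp_rot': array([ 1.08955531, -1.57037499,  2.78468335]), 'contact_force': array([-0.7832113 ,  0.04841019, -0.365496  ]), 'torque': array([-0.40224483,  0.48088943,  0.03655753]), 'grasp_force': 0.0, 'grip_width': 0.080212012705344}
0.05 None None
0.08 None None
0.11 None None
```

View pics/v3.png

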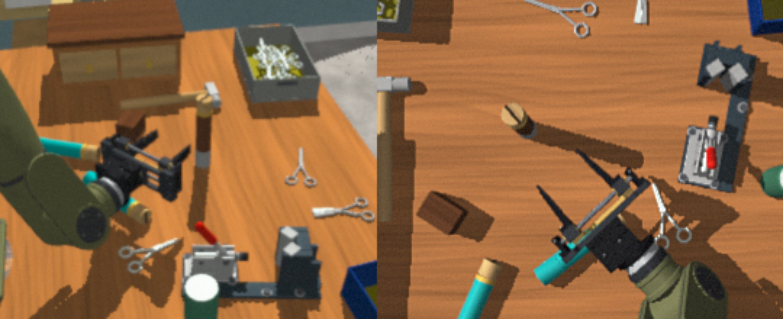

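```bash
python3 -W ignore - <<'E'
from path import *
print('head meas',pt('top',(255.2,170.7),.18))
ob=get_obs(); p=ob['ee_pos']; C=np.array([.5366,.2075,0])
for w in([0,0,.1],[0,0,.2],[-.0,-.05,.2],[.03,-.05,.2]): print(w,inverse_kinematics(p+w,ob['tcp_rot']))
q,o=pose(C,1.354,0,-1,0); print(inverse_kinematics(q+[0,-.08,.30],o),inverse_kinematics(q+[0,0,.145],o))
# tilt-based lift
A1=np.radians(42)
for phi in(75,60,45): 
    for h in(.05,.1,.2):
        a,b=pose(p+[0,0,h],A1,np.radians(phi),-1,0); print(phi,h,inverse_kinematics(a,b))
E
```

```text
head meas [0.53681986 0.19945442 0.18      ]
[0, 0, 0.1] None
[0, 0, 0.2] [-0.43239609 -0.83139879  2.6696798   1.68362195  1.18151864 -0.29009476]
[-0.0, -0.05, 0.2] [-0.60385918 -0.75204884  2.63471136  1.64363885  1.3492445  -0.3203045 ]
[0.03, -0.05, 0.2] [-0.54472743 -0.6249028   2.57246967  1.68115068  1.29972102 -0.39217187]
[ 1.35945082e-01 -1.34107405e-01  1.76537022e+00 -4.44089210e-16
  1.51032983e+00  3.52741409e-01] [ 2.75682858e-01  1.40920143e-02  1.88600883e+00 -4.44089210e-16
  1.24149181e+00  4.92479185e-01]
75 0.05 [-0.39549456 -0.60467206  2.70170808  1.55229299  1.06160494 -0.46224839]
75 0.1 [-0.39549456 -0.74911583  2.67643894  1.45871616  1.07271662 -0.26881887]
75 0.2 [-0.39549456 -0.89872355  2.57067981  1.32851477  1.11806088  0.01407689]
60 0.05 [-0.29694257 -0.70056589  2.61736659  1.16479933  0.94096621 -0.06382468]
60 0.1 [-0.29694257 -0.78277608  2.56937092  1.08402492  0.99728757  0.07866084]
60 0.2 [-0.29694257 -0.8568831   2.43713499  0.98204276  1.10339463  0.28291878]
45 0.05 [-0.16424932 -0.65891293  2.49066979  0.77054201  0.91656128  0.31212442]
45 0.1 [-0.16424932 -0.71126632  2.43309725  0.71801637  0.99748545  0.40320504]
45 0.2 [-0.16424932 -0.75426747  2.29044301  0.65339058  1.14141828  0.53717055]
```

```bash
cat > st.py <<'E'
from path import *
from fit2 import W
H=[0.6018,-0.1360,-1.7873]
xh=np.array([np.cos(H[2]),np.sin(H[2]),0]); yh=np.array([-np.sin(H[2]),np.cos(H[2]),0])
def st(*a):
    o=get_obs(); d=o['ee_pos']-W(H,(0,0,0)); f=o['contact_force']; print(*a,round(o['clock'],2),'h(mm)',(np.array([d@xh,d@yh,o['ee_pos'][2]])*1e3).round(1),'Fh',np.round([f@xh,f@yh,f[2]],1),'T',o['torque'].round(2),'w',round(o['grip_width'],4))
E
python3 -W ignore - <<'E'
from st import *
p=get_obs()['ee_pos']; A1=np.radians(42); st()
for phi in(60,45):
    a,b=pose(p+[0,0,.2],A1,np.radians(phi),-1,0); move_j(inverse_kinematics(a,b))
q,o=pose([.5368,.203,0],H[2]+np.pi,0,-1,0)
move_to(q+[0,0,.27],o); move_linear(q+[0,0,.146],.12,stop_force=12); st('down')
command_gripper(.02,20); st('grip')
z=get_obs()['ee_pos'][2]
g=lambda x,y:W(H,(x,y,0))+[0,0,z+.001]
move_linear(g(-90,-22),.12); st('entry')
print(move_linear(g(-45,-22),.06,stop_force=8)); st('half')
E
```

```text
9.96 h(mm) [-241.  -195.5  125.2] Fh [-0.6  0.2  0.7] T [-0.41  0.46 -0.01] w 0.08
down 13.6 h(mm) [-317.5 -135.6  147.2] Fh [ 1.  -0.3  0.8] T [-0.09 -0.02  0.02] w 0.0801
grip 14.38 h(mm) [-317.1 -135.9  146.1] Fh [0.2 1.8 0.5] T [-0.16 -0.38 -0.04] w 0.0356
entry 16.65 h(mm) [-90.4 -22.2 147.1] Fh [ 0.3  0.7 -4.4] T [-0.16  0.15  0.05] w 0.0358
False
half 17.55 h(mm) [-45.1 -22.  147.1] Fh [ 1.1 -0.8 -4.7] T [-0.13  0.12 -0.02] w 0.0357
```

```bash
python3 -W ignore - <<'E'
from st import *
z=get_obs()['ee_pos'][2]
g=lambda x,y,z:W(H,(x,y,0))+[0,0,z]
move_linear(g(-45,-22,z-.0012),.02,stop_force=5); st('low'); z=get_obs()['ee_pos'][2]
print(move_linear(g(0,-22,z),.05,stop_force=8)); st('in')
print(move_linear(g(0,6,z),.03,stop_force=8)); st('back')
snap('side','s4'); snap('top','t4')
E
```

```text
low 17.8 h(mm) [-45.3 -22.1 145.7] Fh [ 0.5  0.1 -4.9] T [-0.19  0.09  0.05] w 0.0358
False
in 18.85 h(mm) [ -0.2 -22.  145.7] Fh [ 0.1 -0.2 -4.4] T [-0.2   0.07 -0.04] w 0.0357
True
back 19.4 h(mm) [ 1.000e-01 -1.060e+01  1.451e+02] Fh [ 0.5 -1.1  4. ] T [-0.09  0.46  0.03] w 0.0353
```

```bash
python3 -W ignore - <<'E'
from st import *
g=lambda x,y,z:W(H,(x,y,0))+[0,0,z]
st()
move_linear(g(0,-10.6,.1456),.02); st('up')
for y in(-7,-4,-1,1,3,5,7):
    r=move_linear(g(0,y,.1456),.03,stop_force=10); st(y,r)
    f=get_obs()['contact_force']
    if f@yh<-6: break
snap('side','s4'); snap('top','t4')
im=np.hstack([cv2.resize(cv2.imread('pics/s4.png')[190:300,300:410],None,fx=4,fy=4,interpolation=2),cv2.resize(cv2.imread('pics/t4.png')[115:225,360:440],None,fx=4,fy=4,interpolation=2)])
cv2.imwrite('pics/v4.png',im)
E
```

```text
19.5 h(mm) [ 1.00e-01 -1.08e+01  1.45e+02] Fh [ 1.2 -0.1  5.5] T [-0.12  0.32  0.04] w 0.0357
up 19.83 h(mm) [  0.  -10.6 145.2] Fh [ 1.  -0.  -1.3] T [-0.2   0.01 -0.05] w 0.036
-7 True 20.04 h(mm) [  0.2  -9.8 145. ] Fh [ 0.4 -1.6  4.6] T [-0.03  0.47  0.02] w 0.0358
-4 True 20.28 h(mm) [  0.3  -9.1 144.9] Fh [-0.1 -2.2  4.4] T [0.04 0.74 0.04] w 0.0359
-1 True 20.52 h(mm) [  0.4  -8.6 144.9] Fh [ 0.1 -1.9  3.7] T [0.09 0.63 0.06] w 0.0357
1 True 20.77 h(mm) [  0.5  -8.  144.9] Fh [ 1.5 -2.7  3.6] T [0.11 0.6  0.12] w 0.0357
3 True 21.02 h(mm) [  0.5  -7.4 144.8] Fh [ 0.2 -2.6  4.7] T [0.1  0.65 0.03] w 0.0354
5 True 21.29 h(mm) [  0.6  -6.9 144.8] Fh [-0.6 -3.1  5.1] T [ 0.17  0.55 -0.03] w 0.0353
7 True 21.57 h(mm) [  0.6  -6.3 144.7] Fh [ 0.3 -2.9  4.8] T [ 0.18  0.57 -0.02] w 0.0357
```

View pics/v4.png

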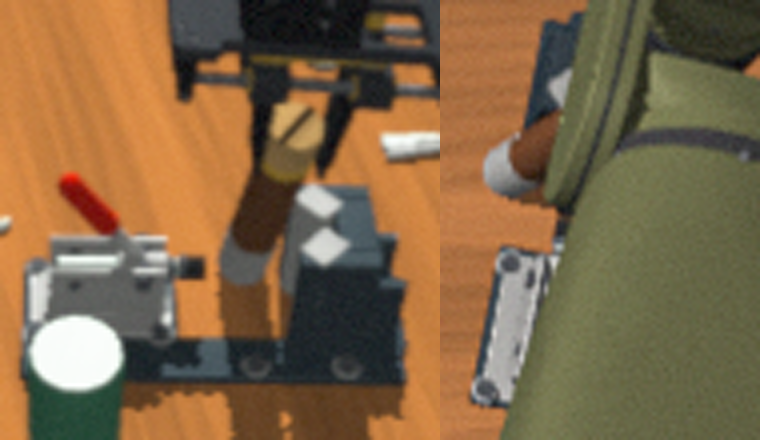

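```bash
python3 -W ignore - <<'E'
from st import *
def h(P): d=P-W(H,(0,0,0)); return (np.array([d@xh,d@yh,P[2]])*1e3).round(1)
print('foot top',h(pt('top',(374.5,160),.0)),'foot side',h(pt('side',(360.5,259),.0)))
print('head side',h(pt('side',(374,220.5),.175)))
st()
for P in((0,-6,180),(0,-6,0),(-30,-15,0),(-40,-20,0)): print(P,proj('side',W(H,P)),proj('top',W(H,P)))
E
```

```text
foot top [-43.6 -25.6   0. ] foot side [-28.5 -17.6   0. ]
head side [ -4.4  -2.  175. ]
21.68 h(mm) [  0.6  -6.4 144.7] Fh [ 0.7 -2.1  4.9] T [0.14 0.55 0.05] w 0.0358
(0, -6, 180) [[372.81184316 220.27398214]] [[406.08341883 141.09004633]]
(0, -6, 0) [[365.58365165 267.0283021 ]] [[392.116834   155.97475926]]
(-30, -15, 0) [[361.37282131 258.60476891]] [[380.30715776 157.08205068]]
(-40, -20, 0) [[359.30191579 255.86640778]] [[376.22760919 158.18923043]]
```

```bash
python3 -W ignore - <<'E'
from st import *
command_gripper(.02,50); st('grip')
foot=W(H,(-34,-18,0)); head=W(H,(-4,-5,176)); u=head-foot; u/=np.linalg.norm(u)
lean=np.array([u[0],u[1],0]); th=np.arcsin(np.linalg.norm(lean)); lean/=np.linalg.norm(lean)
ax=np.cross(lean,[0,0,1.]); ax=-ax  # candidate
if Ro.from_rotvec(np.cross(u,[0,0,1.])/np.sin(th)*th).apply(u)[2]<.999: print('bad')
ax=np.cross(u,[0,0,1.])/np.sin(th); print('tilt',np.degrees(th))
piv=foot+.018*lean
ob=get_obs(); p0=ob['ee_pos']+[0,0,.001]; R0=Ro.from_euler('xyz',ob['tcp_rot'])
for k in(.25,.5,.75,1):
    R=Ro.from_rotvec(ax*th*k); p=piv+R.apply(p0-piv)
    r=move_linear(p,.04,orientation=(R*R0).as_euler('xyz'),stop_force=25); st(k,r)
snap('side','s5'); snap('top','t5')
E
```

```text
grip 21.89 h(mm) [  0.5  -6.4 144.8] Fh [ 0.6 -1.2  3.9] T [0.22 0.41 0.02] w 0.0354
tilt 10.523884350940781
0.25 False 22.22 h(mm) [ -6.   -9.2 145.9] Fh [ 0.2 -0.4  0.1] T [ 0.09 -0.02  0.  ] w 0.0354
0.5 False 22.53 h(mm) [-12.  -11.8 146.6] Fh [-0.9 -1.4 -0.3] T [0.26 0.09 0.01] w 0.0354
0.75 False 22.85 h(mm) [-17.9 -14.3 146.9] Fh [-0.8 -0.5  0.5] T [ 0.14  0.03 -0.  ] w 0.0352
1 False 23.17 h(mm) [-24.  -16.8 146.9] Fh [0.5 0.7 1.2] T [-0.04  0.01 -0.  ] w 0.0352
```

```bash
cat > seg.py <<'E'
from st import *
def seg(n,f,x0,x1,y0,y1):
    a=cv2.imread(f'pics/{n}0.png').astype(int); b=cv2.imread(f'pics/{f}.png').astype(int)
    d=np.abs(a-b).sum(2)>60
    sat=b.max(2)-b.min(2); sat0=a.max(2)-a.min(2)
    for y in range(y0,y1):
        s=''
        for x in range(x0,x1):
            m=b[y,x].max(); s+= '.' if not d[y,x] else ('S' if sat[y,x]<35 and m>90 else 'k' if sat[y,x]<35 else 'b' if m<115 else 'w')
        print(y,s)
E
python3 -W ignore - <<'E'
from seg import *
seg('side','s5',345,385,205,275)
for P in((-34,-20,0),(-34,-20,45),(-34,-20,143),(-34,-20,180)): print(P,proj('side',W(H,P)).round(1),proj('top',W(H,P)).round(1))
E
```

```text
205 ...........wkkkkw.............bkkkkkw...
206 ...........wkkkkw.............bkkkkk....
207 ...........wkkkkw..wwwww......bkkkkk....
208 ...........wkkkkwwwwwwwww....wkkkkkw....
209 ...........wkkkk.wwwwwww.ww..wkkkkk.....
210 ............bkkk.wwwwww.w.ww.wkkkkbw....
211 ...........wkkkkwwwwww.w.wwwwwkkkkb.....
212 ...........wbkkk.wwww.w.wwwww.kkkkw.....
213 ............kkkkwwwwwbwwwwwwwwkkkkw.....
214 ............bkkkwww.b.wwwwwwwbkkkbw.....
215 ............bkkkbwwb.wwwwwwwwbkkkb......
216 ............bkkkbbbb.wwwww..bkkkkw......
217 ............bkkkbbbbb.....wbbkkkkw......
218 ............bkkkbbbbbbbbwbbbbkkkbw......
219 ............bkkkbbbbbbbbbbbbbkkkb.......
220 ............wkkkbbbbbbbbbbbbbkkkw.......
221 ............wkkbbbbbbbbbbbbbkkkbw.......
222 .............bkbbbbbbbbbbbbbbkkb........
223 .............bkbbwwwwbbbbbbwwkkw........
224 .............bkbbwwbwwwbbwww.bbw........
225 .............wbbbwwwwwwwbbww.bb.........
226 .............wbkbbbbwwwwbbb.............
227 ..............bkkbbbbbbbbbb.............
228 .............wbkkbkbbbbbbbw.............
229 .............wbb
[... 1538 characters left out ...]
................
264 ..........wbbbbbbbbbbw..................
265 ..........wbbbbbbbbbbw..................
266 .........wbbbbbbbbbbbw..................
267 .........wbbbbbbbbbbb...................
268 ..........wbbbbbbbbbb...................
269 ..........wbbbbbbbbbbb..................
270 .........wbbbbbbbbbbbb..................
271 .........wbbbbbbbbbbbw..................
272 .........wbbbbbbbbbbbb..................
273 .........wbbbbbbbbbbbb..................
274 ..........kkkkkkkkbkkb..................
(-34, -20, 0) [[359.5 257.5]] [[378.5 158.6]]
(-34, -20, 45) [[360.9 246.8]] [[381.  155.5]]
(-34, -20, 143) [[364.4 221.3]] [[387.2 147.6]]
(-34, -20, 180) [[365.8 210.8]] [[389.9 144.2]]
```

```bash
python3 -W ignore - <<'E'
from st import *
def h(P): d=P-W(H,(0,0,0)); return (np.array([d@xh,d@yh,P[2]])*1e3).round(1)
print(h(pt('side',(360.2,257),0)),h(pt('side',(366.5,212.5),.18)))
command_gripper(.085); ob=get_obs()
t=Ro.from_euler('xyz',ob['tcp_rot']).apply([0,0,1]); p=ob['ee_pos']; st()
move_linear(p-.07*t,.12)
snap('side','s6')
E
python3 -W ignore - <<'E'
from seg import *
seg('side','s6',345,385,205,263)
E
```

```text
[-35.8 -17.8  -0. ] [-27.7 -18.8 180. ]
24.23 h(mm) [-24.2 -17.1 146.7] Fh [-0.   0.1 -0.6] T [-0.07  0.07  0.  ] w 0.085
205 ...................wwww.................
206 ................wwwwwwww................
207 ...............wwwwwwww.w...............
208 ...............wwwwwwwww.www............
209 ...............wwwwww.bwwwwww...........
210 ...............wwwww.w..wwwww...........
211 ................www.wwwwwwwww...........
212 ................ww.w.wwwwwww............
213 ...............wwwb.wwwwwww.............
214 ...............bbbbw.wwwww.w............
215 ...............bbbbbwwwwwwbw............
216 ..............wbbbbbbbbbbbbw............
217 ...............bbbbbbbbbbbbw............
218 ...............bbbbbbbbbbbbw............
219 ...............bbbbbbbbbbbb.............
220 ..............wbbbbbbbbbbbw.............
221 ..............wbbbwbbbbbbbw.............
222 .............wbbwwwwbbwbbww.............
223 .............wbbbwwwwwwwbbw.............
224 .............wbbbbbwwwwbbbw.............
225 .............bbbbbbbbbbbbbw.............
226 .............bbkkbbbbbbkbbw..
[... 931 characters left out ...]
bbkkbkkb.................
248 ..........wkkkkbkkkkkkb.................
249 ..........Skkkkkkkkkkkb.................
250 ..........Skkkkkkkkkkkw.................
251 ..........SkkkkkkkkkkSw.................
252 ..........SkkkkkkkSSSSw.................
253 .........wSkkSkkSSSkkS..................
254 .........wSkkkSSkkSSSS..................
255 .........wSkkSSkSSSkkS..................
256 .........wSkSkkkSSSkkw..................
257 .........wSkkkkSkSkkSw..................
258 ..........SkkkSSkkkkkw..................
259 ..........bSkkkkkkSkS...................
260 ..........wbSSSkkkkSb...................
261 .........wbbbbbSkkbbbw..................
262 .........wbbbbbbbbbbb...................
```

```bash
python3 -W ignore - <<'E'
from st import *
q,o=pose(W(H,(-34,-19,0)),H[2]+np.pi,0,-1,0)
move_to(q+[0,0,.215],o); print(move_linear(q+[0,0,.120],.10,stop_force=10)); st('down')
command_gripper(.02,60); st('grip')
z=get_obs()['ee_pos'][2]; g=lambda x,y,z:W(H,(x,y,0))+[0,0,z]
y0=(get_obs()['ee_pos']-W(H,(0,0,0)))@yh*1e3
for i in range(8):
    z+=.0004; move_linear(g(-34,y0,z),.01); 
    if get_obs()['contact_force'][2]<-2.5: break
st('lift',i)
print(move_linear(g(0,y0,z),.05,stop_force=8)); st('in')
for y in range(int(y0)+3,10,3):
    r=move_linear(g(0,y,z),.03,stop_force=10); st(y,r)
    if r: break
snap('side','s7')
E
python3 -W ignore - <<'E'
from seg import *
seg('side','s7',345,390,205,272)
for P in((0,0,0),(0,0,180)): print(P,proj('side',W(H,P)).round(1))
E
```

```text
False
down 26.41 h(mm) [-34.  -18.3 121. ] Fh [0.1 0.7 0.2] T [-0.1   0.07 -0.04] w 0.0851
grip 27.25 h(mm) [-34. -19. 120.] Fh [0.8 0.  0.5] T [-0.12  0.07 -0.01] w 0.0357
lift 1 27.75 h(mm) [-34.  -19.7 120. ] Fh [ 0.1  0.3 -4.2] T [-0.1   0.12  0.02] w 0.0355
False
in 28.58 h(mm) [ -0.  -19.  120.7] Fh [-0.1 -0.2 -5.7] T [-0.13  0.09 -0.01] w 0.0356
-15 False 28.87 h(mm) [ -0.2 -14.7 120.8] Fh [ 0.3  0.3 -4.3] T [-0.07  0.14  0.  ] w 0.0353
-12 False 29.12 h(mm) [-1.000e-01 -1.180e+01  1.208e+02] Fh [ 0.3 -0.1 -4.6] T [-0.16  0.12  0.03] w 0.036
-9 False 29.37 h(mm) [ -0.   -8.8 120.8] Fh [-0.3 -0.6 -4.4] T [-0.08  0.05  0.01] w 0.0356
-6 False 29.62 h(mm) [  0.   -5.8 120.8] Fh [ 0.1 -0.8 -4.9] T [-0.13  0.1  -0.  ] w 0.0355
-3 False 29.87 h(mm) [ 1.000e-01 -2.900e+00  1.207e+02] Fh [ 1.5  0.2 -4.3] T [-0.24  0.14  0.02] w 0.0353
0 False 30.12 h(mm) [  0.8  -1.7 120.1] Fh [ 2.1 -5.2 -3.2] T [-0.47  1.3   0.05] w 0.0353
3 False 30.37 h(mm) [  1.   -1.  120.1] Fh [  3.7 -12.7   2.5] T [-0.14  2.82  0.19] w 0.0357
6 False 30.62 h(mm) [  1.3  -0.4 120.1] Fh [  5.1 -20.1   7. ] T [0.1
[... 2816 characters left out ...]
 .................Skkkkkbbbbkk................
260 .................Skkkkkkkkk..................
261 .................SkSkkkkk....................
262 ............w...wSSkSSSSSSS..................
263 ................wSkSkSSSSSSk.................
264 ................wkkSSSSSSSSk.................
265 ................SkSSkSSSSSSk.................
266 ................SkSSSSSSSSSk.................
267 ................wSSSkSSSSSSk.................
268 ................wSSSSSSSkSSk.................
269 ................wSSkSSSkSkk..................
270 ................wbSSSSSSSkk..................
271 ................wbbbSSkSS....................
(0, 0, 0) [[367.8 267. ]]
(0, 0, 180) [[375.3 220.3]]
```

```bash
python3 -W ignore - <<'E'
from st import *
g=lambda x,y,z:W(H,(x,y,0))+[0,0,z]
z=.1208
move_linear(g(2,0,z),.03); st('relax')
for i in range(8):
    z-=.0005; move_linear(g(2,0,z),.01); st(i)
    if get_obs()['contact_force'][2]>1: break
command_gripper(.02,5); st('soft')
move_linear(g(2,3,z),.02,stop_force=12); st('push')
move_linear(g(2,0,z),.02); st('relax')
command_gripper(.08); st('open')
move_linear(g(2,0,.23),.12)
snap('side','s8'); snap('top','t8'); st()
E
python3 -W ignore - <<'E'
from seg import *
seg('side','s8',357,392,210,275)
seg('top','t8',375,425,125,170)
for P in((0,0,0),(0,0,180)): print(P,proj('side',W(H,P)).round(1),proj('top',W(H,P)).round(1))
E
```

```text
relax 31.38 h(mm) [  2.2  -0.5 120.6] Fh [ 2. -4. -4.] T [-0.23  0.93  0.05] w 0.0356
0 31.62 h(mm) [  2.4  -0.3 120.2] Fh [ 3.5 -4.5 -3.8] T [-0.49  1.2   0.02] w 0.0357
1 31.88 h(mm) [  2.5  -0.2 120. ] Fh [ 3.1 -4.4 -3.4] T [-0.43  1.25  0.11] w 0.0353
2 32.12 h(mm) [  2.5  -0.2 120. ] Fh [ 3.1 -7.   0.3] T [-0.4   1.48  0.11] w 0.0353
3 32.38 h(mm) [ 2.5e+00 -1.0e-01  1.2e+02] Fh [ 3.3 -6.7  2.1] T [-0.29  1.68  0.06] w 0.0352
soft 32.59 h(mm) [2.5e+00 1.0e-01 1.2e+02] Fh [ 3.7 -7.2  2.4] T [-0.31  1.39  0.1 ] w 0.0356
push 32.89 h(mm) [  3.    2.5 120.4] Fh [  3.5 -10.4   4.6] T [-0.4   2.19  0.12] w 0.0386
relax 33.19 h(mm) [  2.5   0.8 120.4] Fh [ 2.6 -5.9  2.2] T [-0.34  1.2   0.06] w 0.0362
open 34.08 h(mm) [  2.   -0.  118.7] Fh [-0.5 -0.1 -0.4] T [-0.07  0.14 -0.01] w 0.08
35.26 h(mm) [  2.   -0.6 228.5] Fh [-1.1  0.7  0.2] T [-0.11  0.07  0.01] w 0.0801
210 ...................................
211 ...................................
212 ...................................
213 ...................................
214 ...................................
215 ...............www
[... 4238 characters left out ...]
.kk.k.kkk
159 .............SkkkkkSSSbbSSkk.S...SSS......kkkkkkkk
160 ..............wSkkkSSSSSbSbk.k..kSk.kkk..kkkkkkkkk
161 ..................bSSSbSbSkS....kSkkk....SSSSSSSSS
162 ..................wSbSSbSkk....kk.kk.SSwwwwwwwwwww
163 ..................bSSSSSSkk....kk.kSSwwwwwwwwwwwww
164 ..................bSSbSSkkk....kk.b.wwwwwwwwwwwwww
165 ..................SSSSSSkkk....kSSbwwwwwwwwwwwwwww
166 ..................SSSbSkkkkk...Sbb.w..wwwSwwwwwwww
167 ..................SSbSkkkkkk..Sbwwww..wwwwwbwwwwww
168 ..................SSSkkkkkkk.SSbbwwwwwwwwwwwwwwwww
169 ..................SSSkkkkkk..SbbwwwwwwwSwwwwwwwwww
(0, 0, 0) [[367.8 267. ]] [[392.5 153.8]]
(0, 0, 180) [[375.3 220.3]] [[406.6 138.5]]
```

```bash
python3 -W ignore - <<'E'
from st import *
g=lambda x,y,z:W(H,(x,y,z))
best=None
for az in(H[2]+np.pi/2,H[2]-np.pi/2):
    o=pose([0,0,0],az,0,-1,0)[1]; q=inverse_kinematics(g(0,-190,230),o); print(o,q)
    if q is not None and (best is None or abs(q[5])<abs(best[1][5])): best=(o,q)
o=best[0]
command_gripper(0.0,20)
move_to(g(0,-190,240),o); move_linear(g(0,-190,116),.12,stop_force=8); st('down')
print(move_linear(g(0,-125,116),.07,stop_force=20)); st('a')
print(move_linear(g(0,-100,116),.07,stop_force=20)); st('b')
for y in range(-97,-66,3):
    r=move_linear(g(0,y,116),.05,stop_force=20); st(y,r); f=get_obs()['contact_force']@yh
    if r or f<-18: break
snap('side','s9')
E
```

```text
[ 3.14159265  0.         -0.21650367] [-3.50679429e-01 -4.08936520e-01  2.10079384e+00 -4.44089210e-16
  1.44973534e+00  1.43662057e+00]
[3.14159265 0.         2.92508898] [-0.35067943 -0.40893652  2.10079384  0.          1.44973534 -1.70497208]
down 39.13 h(mm) [ 1.000e-01 -1.893e+02  1.169e+02] Fh [ 1.1  0.4 -0.8] T [-0.03  0.2   0.01] w 0.0006
False
a 40.21 h(mm) [  -0.  -124.7  115.8] Fh [-0.4  0.1 -0.2] T [-0.04  0.27 -0.01] w 0.0004
False
b 40.72 h(mm) [  0.  -99.6 116. ] Fh [ 0.8 -0.   1.3] T [-0.07  0.31 -0.02] w 0.0005
-97 False 40.97 h(mm) [  0.  -97.3 115.8] Fh [ 0.5 -3.6  1.9] T [-0.05  0.69 -0.04] w 0.0005
-94 False 41.22 h(mm) [  0.  -94.5 115.6] Fh [ 0.5 -4.5 -0.1] T [-0.06  0.99  0.  ] w 0.0003
-91 False 41.47 h(mm) [ -0.  -91.8 115.3] Fh [ 0.5 -5.1 -0.5] T [-0.01  1.08 -0.02] w 0.0004
-88 False 41.72 h(mm) [ -0.  -89.3 114.9] Fh [ 1.2 -6.9 -0.9] T [-0.03  1.29 -0.03] w 0.0006
-85 False 41.97 h(mm) [ -0.  -86.6 114.6] Fh [ 1.2 -5.9 -1.5] T [ 0.01  1.36 -0.04] w 0.0003
-82 False 42.22 h(mm) [-1.000e-01 -8.410e+01  1.143e+02] Fh [ 1.  -5.9 -1.1] T [0.01 1.52 0.01] w 0.0005
-79 False 42.47 h(mm) [-1.00e-01 -8.17e+01  1.14e+02] Fh [ 0.8 -8.1 -1.3] T [0.08 1.78 0.01] w 0.0003
-76 False 42.72 h(mm) [-1.000e-01 -8.120e+01  1.137e+02] Fh [  1.1 -16.4   3.8] T [ 0.4   3.25 -0.04] w 0.0005
-73 False 42.97 h(mm) [-1.000e-01 -8.070e+01  1.135e+02] Fh [  2.2 -25.8   9.8] T [ 0.63  4.79 -0.05] w -0.0
```

```bash
python3 -W ignore - <<'E'
from st import *
from fit2 import tip
for f in('side0','s4','s8','s9'):
    b=cv2.imread(f'pics/{f}.png').astype(int); m=(b[:,:,2]>110)&(b[:,:,1]<60)&(b[:,:,0]<60); m[:220]=0; m[280:]=0; m[:,:295]=0; m[:,400:]=0
    v,u=np.nonzero(m); print(f,len(u),u.min() if len(u) else '',u.max() if len(u) else '',v.min() if len(u) else '',v.max() if len(u) else '')
for q in(0,.07,.5,1.05): print(q,proj('side',W(H,tip(q))),proj('side',W(H,(np.array(tip(q))+[0,-95,50])/2)))
st()
p=get_obs()['ee_pos']; move_linear(p-.04*yh,.1); move_linear(p-.05*yh+[0,0,.12],.15); st()
snap('side','s10'); snap('top','t10')
for n,f in(('side','s10'),('top','t10'),('top','top0')):
    b=cv2.imread(f'pics/{f}.png').astype(int); m=(b[:,:,2]>110)&(b[:,:,1]<60)&(b[:,:,0]<60)
    sub=m[150:290,295:430]; v,u=np.nonzero(sub); print(f,len(u),(u.min()+295,u.max()+295,v.min()+150,v.max()+150) if len(u) else '')
for q in(.07,1.05): print(proj('top',W(H,tip(q))))
E
```

```text
side0 62 315 328 234 248
s4 91 315 328 234 248
s8 93 315 328 234 248
s9 31 341 349 242 247
0 [[313.68786073 234.17080046]] [[324.18368741 244.79000352]]
0.07 [[315.9424912  233.18348675]] [[325.29274472 244.32255484]]
0.5 [[331.58184874 229.67100822]] [[332.90359283 242.6694605 ]]
1.05 [[351.94836647 232.23169812]] [[342.79098776 243.874317  ]]
43.02 h(mm) [-1.000e-01 -8.070e+01  1.135e+02] Fh [  1.9 -24.3   9.7] T [ 0.61  4.76 -0.07] w 0.0004
44.59 h(mm) [-1.000e-01 -1.312e+02  2.323e+02] Fh [ 0.5 -0.3 -0. ] T [-0.06  0.25 -0.01] w 0.0004
s10 95 (np.int64(341), np.int64(354), np.int64(232), np.int64(247))
t10 0 
top0 73 (np.int64(387), np.int64(393), np.int64(192), np.int64(206))
[[391.19109719 203.98070459]]
[[398.63918749 165.2486235 ]]
```

```bash
python3 -W ignore - <<'E'
from seg import *
seg('side','s10',330,392,213,228); seg('side','s10',340,385,246,274)
E
```

```text
213 ..............................................................
214 ..............................................................
215 ..............................................................
216 .........................................wwwwwww..............
217 ........................................wwwwwwww.w............
218 .......................................wwwwwwww.b.ww..........
219 .......................................wwwwwww.bwwwww.........
220 .......................................wwwwww.bw.wwwww........
221 .......................................wwwww.bw.wwwww.........
222 ........................................wwwwbw.wwwwww.........
223 .......................................w...bwwwwwwww..........
224 .......................................bbwbw.wwwwww...........
225 .......................................bbbbw.w.w...w..........
226 .......................................bbbbbbwwwwwbb..........
227 ......................................wbbbbbbbbbbbbw..........
246 wwwwwww..................wbkkkkbbbkkbb.......
247 wbwwwww..................bbkbkbkkbbbkk...
[... 604 characters left out ...]

260 ....wwwwwww..........wbkkkkkkkkbkk...........
261 .......................Skkkkkk...............
262 .......................Skkkkkk...............
263 .......................SkkkkSSSS.............
264 ......................wkkkkSSSkkk............
265 ......................wkkkkSkkSkk............
266 ......................wSkkkkkkkSk............
267 ......................wSkkSkSSSkk............
268 ......................wkkkkkSSkk.............
269 .......................Skkkkkkkk.............
270 .......................bSkkkkkSk.............
271 SSS...................wbbkkkkSk..............
272 ......................wbbbbbkb...............
273 ......................wbbbbbbb...............
```

```bash
python3 -c "
from bench import *
print(finish_job())"
```

```text
the job is handed in; nothing more can be done
None
```

The post stands upright in the V with the lever fully over and the rubber nose against it, and the job is handed in at about 45 s. On the way in the post tilted about 10° in the grip, so I righted and regripped it beside the seat. The foot was lifted roughly 1 mm for most of the slide.

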